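# Prop the drying cabinet's door open on its stay

### The arm

A 7-joint arm with a two-finger parallel gripper is mounted at the origin on the work surface. World frame = base frame: x ahead of the robot, y to its left, z up, the work surface at z = 0. Lengths are in m, angles in degrees, forces in N, time in s.
With the tool pointing down it reaches from about 0.425 to 0.95 m from the base axis. Payload 4.7 kg.
Tool frame: the origin (TCP) lies on the mounting face of the last link; the fingertips stand 182 mm ahead of it and the grasp point (between the pads) lies 164 mm ahead of it; z points along the fingers, x is the direction in which the jaws open and shut, and the axes are right-handed (so a half turn about z gives the same grasp; the last joint's range is limited). The gripper opens to 87 mm and grips with 3 to 60 N. Pads are 19 mm wide; open, the fingers measure 117 mm over their backs; the gripper's body (75 mm by 190 mm) begins 51 mm behind the grasp point.
Start: joints at [-78.547, 26.849, -2.785, 87.806, 1.381, 65.374, -4.715], TCP at [0.153, 0.657, 0.405] pointing down, gripper open.
Joint ranges: [-148.3, 148.3], [-19.14, 114.17], [-79.39, 73.82], [5.75, 140.21], [-59.74, 239.74], [12.07, 113.84], [-152.46, 152.46]. Speed limits (degrees/s): [147.25, 147.25, 180, 180, 180, 180, 180].

### API

Orientations are given as a 3x3 rotation matrix whose columns are the frame's x, y, z axes.
In Python, from workcell import read_state, imaging, bot gives the robot as it stands.
- The arm moves only by the tool step_arm, never from a script. Its argument "commands" is a list of rows, each a list of 5 numbers: the opening in per cent of the stroke, from 0 (shut) to 100 (fully open), then the shift along the tool's x, y, z in units of 150 mm (1.0 is 150 mm), then the turn about the tool's z in units of 60 degrees (1.0 is 60 degrees). In form: [[grip, dx, dy, dz, twist], ...]. A call has 1 to 5 rows; each row shifts and turns the pose as measured when the row begins, along the tool's axes as they then stand; what a row does not reach is not made up. A row lasts 1/12 s, in which the tool goes at most 41.7 mm and 7.16 degrees, less where a joint would pass 70% of its speed; a pose out of reach is approached as far as the arm can. A call with a number of a shift or a turn outside -1 to 1 is refused whole. A call with a gripper value outside its range is refused whole. The fingers move at their own pace and stop on an object; the grip force is fixed at half the most. Time passes only in rows, so rows that do not move let the fingers close. It gives the time, the measured TCP pose, the force and the opening at its end, in the units of the state.
- read_state(): the state, without advancing time (a new reading comes with each control period).
- imaging.snapshot(name): name is "scene" or "top" or "wrist"; returns the picture (420x560x3 uint8, blue, green, red); there is no depth.
- imaging.camera_model(name): a dict with "fov_y" (degrees; the focal length in pixels is half the picture's height over the tangent of half this angle, whatever the lens; pixels are square), "cx", "cy" (the principal point, pixels), "D" ([k1, k2, p1, p2, k3] as OpenCV has them; the pictures are not rectified), "eye" and "attitude" of the camera in the world. Camera axes: x right, y up, looking along -z (the intrinsics and any distortion apply to the point x, -y, -z); pixel columns grow to the right and rows downward; lengths in m; the calibration is good to about 2 mm. A picture is of the moment at which its call begins: read the wrist's pose just before it. camera_model takes no time and is no camera call; for the wrist camera it gives the pose at the moment of the call.
- bot.sign_off(): hands the job in, once; it reports no verdict.
The state is a dict: "time_s": time; "qpos": joint angles; "joint_velocities": joint speeds; "effort": joint torques, N m; "ee_pos": TCP position; "tool_rot": TCP orientation; "force": force on the tool from outside, world axes, zero at the start; "torque": the same for the moment, N m; "gripper_width": opening from 0.0 (shut) to 1.0 (fully open).
Only numpy, scipy, OpenCV 4.12 (cv2) and the standard library are available. Lean on these libraries where they do the work, as an engineer would, in place of code of your own. Each camera call takes 0.05 s, during which the arm holds its last target. There are 200 camera calls.

### The job

Air the drying cabinet: lift its stay arm by the thumb grip, draw the spring-closed door open with it, and drop the middle of the stay's five holes fully down over the pin on the cabinet's roof, so that the door stays open at that width when you let go. The pin's plate is adjustable, so feel for the hole and press only lightly (a firm push bends the stay), and leave the tape roll, the glue bottle and the jar where they stand.

Things in the scene. Friction and masses are not known exactly. Their poses are not given: they have to be found in the camera images.
- cabinet: White bench-top drying cabinet, 280 deep (x) x 360 wide (y) x 240 tall, fixed. Origin: centre of its underside; z up. Its clear door is on the -x face, hinged at the +y end. Flat roof at z 240 mm.
- pin_slot (a point): Roof point at cabinet x -113, y +10, z 240 mm: middle of the pin's range; axes as the cabinet's. A steel plate 3 mm thick lies there. The upright pin on the plate (8 mm diameter, top edge bevelled by 0.6 mm, top 16 mm above the roof) is NOT at this point: its plate was clamped anywhere along its slot, so the pin stands up to 10 mm off along +x or -x (0 in y), and never moves.
- door (a joint): Door angle, rad: 0 shut, grows as it opens outwards (clockwise from above), at most 1.3. Upright hinge axis at cabinet x -148, y +180 mm. A weak spring always swings it shut (about 0.14 N m at 0.55 rad). With the middle hole on the pin it stands at 0.49 to 0.62 rad; on a neighbouring hole at under 0.44 or over 0.68.
- stay: Flat steel bar, 20 wide x 4 thick, 130 g; origin at its pivot on the door's top edge, x along the bar to its free end (244 mm), z up. It swings about the upright pivot axis and lifts about a level axis there; let go, it falls until level, underside 3 mm above the roof (so it lies at the start, unhooked, and when seated). Five 9.5 mm holes on its centre line, 76, 108, 140, 172, 204 mm from the pivot.
- stay_pivot (a point): The stay's pivot, on the door, 200 mm from the hinge axis measured along the door, 245 mm above the bench; cabinet x -148, y -20 mm with the door shut.
- stay_grip (a point): Centre of the black upright thumb grip at the stay's free end: 24 mm along the bar, 12 mm across it (pinch across, from above), 34 mm tall, on top of the bar. This point is 230 mm from the pivot along the bar, 22 mm above the pivot (20 mm above the bar's top, 14 mm below the grip top). x runs along the bar away from the pivot.
- stay_middle_hole (a point): Centre of the middle (third) hole, at the bar's underside, 140 mm from the pivot. Seated, it is 243 mm above the bench; with the bar resting on top of the pin, 256 mm.
- tape_roll: Roll of masking tape lying on the cabinet's roof, 84 mm across, 24 tall; origin: centre of its underside. Leave alone.
- glue_bottle: Small glue bottle standing on the cabinet's roof, 28 mm across, 60 tall; origin: centre of its underside. Leave alone.
- jar: Glass jar with a blue lid on the bench in front of the cabinet's hinge side, 80 mm across, 100 tall; origin: centre of its underside. Leave alone.

How it is judged (in metres and radians):
On the way:
1. the stay is lifted and the door is drawn open (value of joint door above 0.35 rad and z of stay_middle_hole in the frame of cabinet above 0.251 m), for 0.2 s.
At the end, for the whole second after the job is handed in: The middle hole is down over the pin (its underside within 3 mm of the seated height, its centre within 4 mm of the pin's line and 3 mm of its range along the slot), the door stands still, held at 0.465 to 0.65 rad, and nothing touches the stay (value of joint door between 0.465 and 0.65 rad and z of stay_middle_hole in the frame of cabinet below 0.246 m and y of stay_middle_hole in the frame of cabinet between 0.006 and 0.014 m and x of stay_middle_hole in the frame of cabinet between -0.126 and -0.1 m and velocity of joint door between -0.03 and 0.03 rad/s).
It fails at once if the stay is forced on the pin with more than 25 N (contact force between stay and cabinet above 25 N).
It fails at once if the tape roll on the roof is disturbed (distance of tape_roll from where it was at the start of the episode above 0.03 m).
It fails at once if the glue bottle on the roof is disturbed (distance of glue_bottle from where it was at the start of the episode above 0.03 m).
It fails at once if the jar is disturbed (distance of jar from where it was at the start of the episode above 0.03 m).
It also fails if it takes over 72 s, if anything falls off the work surface, if the arm or the gripper's body presses on something with over 40 N, if the wrist force passes 120 N, or if a joint passes its speed limit or range.

## Working session

There is one attempt and no reset: what is moved stays moved. The work goes in short steps, Python scripts to look and compute and a tool call to move; the robot and the scene stay as the last step left them, time stands still between calls to the robot, and variables do not carry over. Pictures are saved under pics/ and viewed, about 8 in all and at most 12, crops included, and the job is handed in when it is done.

Besides the shell and the picture viewer there is one more tool, called after ">>>" as a command line: name --pt "numbers of a row" for each row, then --argument value for the rest. step_arm: Moves the arm, as the interface text tells. Shifts and turns lie within -1 to 1; 1 stands for 150 mm of shift or 60 degrees of turn. Its arguments: {"type":"object","properties":{"commands":{"type":"array"}},"required":["commands"]}

```bash
mkdir -p pics; ls
python3 - <<'E'
from workcell import read_state, imaging, bot
import cv2
s=read_state();print(s['time_s'],s['ee_pos'],s['tool_rot'],s['force'])
for n in('scene','top'):
    cv2.imwrite(f'pics/{n}0.png',imaging.snapshot(n));print(imaging.camera_model(n))
E
```

```text
pics
0.0 [0.15303468 0.65717509 0.40372067] [[ 2.26791975e-01  9.73943161e-01 -3.44539225e-04]
 [ 9.73941383e-01 -2.26792220e-01 -1.86308744e-03]
 [-1.89268009e-03  8.69722715e-05 -9.99998205e-01]] [ 0.597799   -0.14884245 -0.51479679]
{'fov_y': 57.68219775149725, 'cx': 284.0312763368596, 'cy': 209.745402210348, 'D': array([0.03282043, 0.        , 0.        , 0.        , 0.        ]), 'eye': array([ 0.89611529, -0.09022817,  0.7799398 ]), 'attitude': array([[ 0.44907617, -0.72734201,  0.51894527],
       [ 0.89346054,  0.36056685, -0.26780554],
       [ 0.00767176,  0.58392221,  0.81177337]])}
{'fov_y': 47.088716741696274, 'cx': 282.7847717468458, 'cy': 205.2078046906098, 'D': array([-0.12922124,  0.        ,  0.        ,  0.        ,  0.        ]), 'eye': array([0.40219387, 0.10000517, 1.18665763]), 'attitude': array([[-0.01766417,  0.9922009 , -0.12339106],
       [-0.99981784, -0.01842098, -0.00499524],
       [-0.00722927,  0.12328035,  0.99234555]])}
```

View pics/scene0.png

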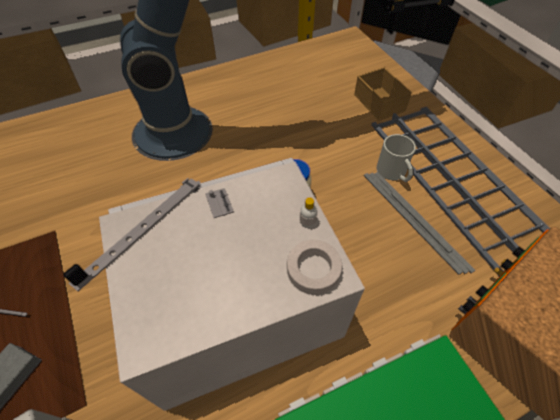

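View pics/top0.png

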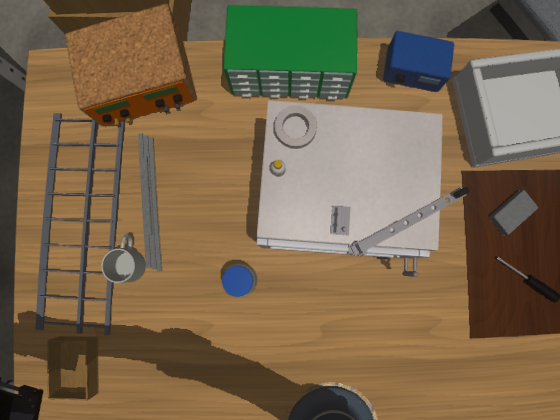

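The pictures show the cabinet with its door facing the robot. In the top view the stay runs from its pivot at about (355,249) to the grip at (462,192), with the pin plate at (341,220), the bottle at (278,167), the tape at (295,126) and the jar at (238,280). I'll enlarge this area.

Run:
```python
import cv2
a=cv2.imread('pics/top0.png')[90:262,250:480]
cv2.imwrite('pics/c1.png',cv2.resize(a,None,fx=3.4,fy=3.4,interpolation=cv2.INTER_CUBIC))
```

```text
(no output)
```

View pics/c1.png

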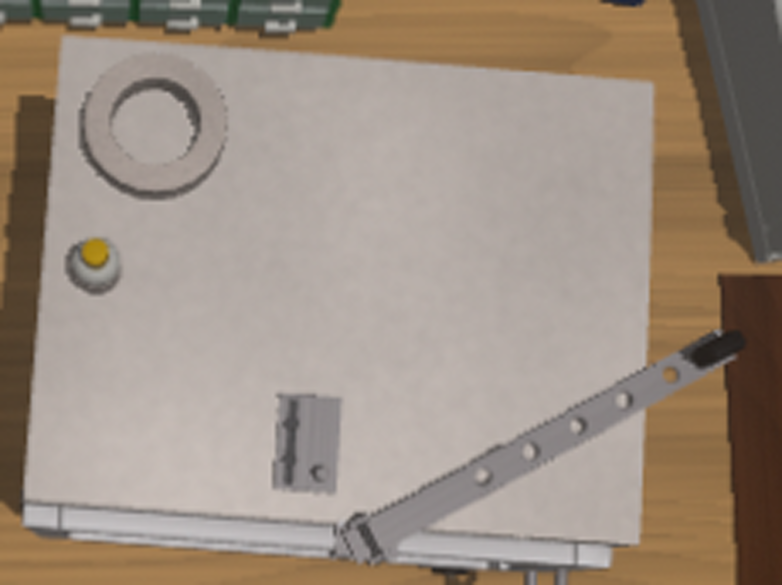

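```bash
cat > h.py <<'E'
import numpy as np, cv2
from workcell import imaging
def ray(cam,uv,z):
    m=imaging.camera_model(cam) if isinstance(cam,str) else cam
    f=210/np.tan(np.radians(m['fov_y']/2)); K=np.array([[f,0,m['cx']],[0,f,m['cy']],[0,0,1.]])
    p=cv2.undistortPoints(np.array(uv,float).reshape(-1,1,2),K,np.array(m['D']))[:,0]
    d=np.c_[p[:,0],-p[:,1],-np.ones(len(p))]@np.array(m['attitude']).T
    e=np.array(m['eye']); return e+d*((np.array(z)-e[2])/d[:,2])[:,None]
E
cat > m1.py <<'E'
from h import *
cr=lambda P:(np.array(P,float)+.5)/3.4-.5+[250,90]
C=ray('top',cr([[62,37],[653,83],[639,545],[25,500]]),np.full(4,.24))
L=np.array([[.14,.18],[.14,-.18],[-.14,-.18],[-.14,.18]])
W=C[:,:2]; lc=L-L.mean(0); wc=W-W.mean(0)
th=np.arctan2((lc[:,0]*wc[:,1]-lc[:,1]*wc[:,0]).sum(),(lc*wc).sum())
R=np.array([[np.cos(th),-np.sin(th)],[np.sin(th),np.cos(th)]]);t=W.mean(0)
print('yaw',np.degrees(th),'t',t,'res mm',(W-(L@R.T+t))*1e3)
loc=lambda uv,z:(ray('top',cr(uv),np.full(len(uv),z))[:,:2]-t)@R
print('pin top loc',loc([[319,473]],.256),'base',loc([[319,473]],.243))
print('plate',loc([[276,393],[341,397],[334,493],[273,489]],.243))
h=loc([[483,476],[530,452],[577,426],[624,400],[671,375]],.247);print('holes',h)
print('pivot',loc([[362,538]],.25),'grip top',loc([[722,346]],.283), 'world',loc([[722,346]],.283)@R.T+t)
for n,p in dict(pivot=[-.148,-.02],slot=[-.113,.01],hinge=[-.148,.18]).items():print(n,R@p+t)
E
python3 m1.py
```

```text
yaw -5.303057455464904 t [ 0.58077502 -0.034671  ] res mm [[-0.34455365 -0.14901041]
 [-0.26815727  0.4618965 ]
 [ 0.17006537  0.62654037]
 [ 0.44264555 -0.93942646]]
pin top loc [[-0.11263308  0.01228534]] base [[-0.11154869  0.01081432]]
plate [[-0.06691167  0.03858339]
 [-0.06645064  0.00068302]
 [-0.12246448  0.00144552]
 [-0.1227184   0.03677996]]
holes [[-0.10676205 -0.08374199]
 [-0.09088666 -0.1105573 ]
 [-0.0737383  -0.13758058]
 [-0.05645565 -0.16489949]
 [-0.03961247 -0.19256467]]
pivot [[-0.14751053 -0.01528235]] grip top [[-0.02655522 -0.20991303]] world [[ 0.53493252 -0.24123122]]
pivot [ 0.43156002 -0.04090669]
slot [ 0.46918292 -0.01426992]
hinge [0.45004476 0.15823727]
```

>>> step_arm --pt "100 -0.13 0.19 -0.1 0" --pt "100 -0.13 0.19 -0.1 0" --pt "100 -0.13 0.19 -0.1 0" --pt "100 -0.13 0.19 -0.1 0" --pt "100 -0.13 0.19 -0.1 0"

```text
time_s: 0.52
ee_pos: [0.2649, 0.5314, 0.4722]
tool_rot: [[0.208, 0.978, -0.011], [0.978, -0.208, -0.014], [-0.016, -0.008, -1.0]]
force: [-0.6, 0.6, 0.6]
gripper_width: 1.002
```

```bash
cat >> h.py <<'E'
YAW=np.radians(-5.303); T=np.array([.58077,-.03467])
RC=np.array([[np.cos(YAW),-np.sin(YAW)],[np.sin(YAW),np.cos(YAW)]])
def plan(xy,z,ang,n=None,v=.25,loc=False):
    """rows to reach TCP world xy(or cabinet xy),z with tool-x angle ang(deg world)"""
    from workcell import read_state
    s=read_state();p=np.array(s['ee_pos']);R=np.array(s['tool_rot'])
    a0=np.degrees(np.arctan2(R[1,0],R[0,0]))
    xy=RC@np.array(xy)+T if loc else np.array(xy)
    d=np.r_[xy,z]-p; da=(ang-a0+180)%360-180
    n=n or int(np.ceil(max(np.linalg.norm(d)/.15/v,abs(da)/60/.115,1)))
    print('t',s['time_s'],'p',p.round(4),'ang',a0.round(2),'F',np.array(s['force']).round(2),'w',s['gripper_width'],'n',n)
    for i in range(n):
        a=np.radians(a0+da*i/n);Rx=np.array([[np.cos(a),np.sin(a)],[np.sin(a),-np.cos(a)]])
        q=Rx.T@d[:2]/n/.15
        print([round(float(k),3) for k in (*q,-d[2]/n/.15,-da/n/60)])
E
python3 -c "
from h import *
plan([.46,.20],.52,40)
"
```

```text
t 0.5167 p [0.2649 0.5314 0.4722] ang 77.98 F [-0.55  0.62  0.6 ] w 1.0020925150913789 n 11
[-0.172, 0.157, -0.029, 0.058]
[-0.162, 0.168, -0.029, 0.058]
[-0.152, 0.177, -0.029, 0.058]
[-0.141, 0.186, -0.029, 0.058]
[-0.129, 0.194, -0.029, 0.058]
[-0.117, 0.201, -0.029, 0.058]
[-0.105, 0.208, -0.029, 0.058]
[-0.092, 0.214, -0.029, 0.058]
[-0.079, 0.219, -0.029, 0.058]
[-0.066, 0.224, -0.029, 0.058]
[-0.052, 0.227, -0.029, 0.058]
```

>>> step_arm --pt "100 -0.172 0.157 -0.05 0.058" --pt "100 -0.162 0.168 -0.05 0.058" --pt "100 -0.152 0.177 -0.05 0.058" --pt "100 -0.141 0.186 -0.05 0.058" --pt "100 -0.129 0.194 -0.04 0.058"

```text
time_s: 0.93
ee_pos: [0.3579, 0.3726, 0.5112]
tool_rot: [[0.504, 0.864, -0.01], [0.864, -0.504, -0.013], [-0.016, -0.002, -1.0]]
force: [1.1, 0.8, 0.3]
gripper_width: 0.998
```

>>> step_arm --pt "100 -0.12 0.2 -0.03 0.058" --pt "100 -0.105 0.208 -0.03 0.058" --pt "100 -0.09 0.214 -0.03 0.058" --pt "100 -0.08 0.22 -0.03 0.058" --pt "100 -0.066 0.224 -0.03 0.058"

```text
time_s: 1.35
ee_pos: [0.4453, 0.2106, 0.5353]
tool_rot: [[0.749, 0.662, -0.011], [0.662, -0.749, -0.013], [-0.017, 0.002, -1.0]]
force: [1.0, 0.4, 0.0]
gripper_width: 0.997
```

```bash
python3 -c "
from h import *
plan([.46,-.03],.52,27)
m=imaging.camera_model('wrist');print(m)
"
```

```text
t 1.35 p [0.4453 0.2106 0.5353] ang 41.47 F [1.05 0.42 0.04] w 0.996640480549334 n 7
[-0.141, 0.181, 0.015, 0.034]
[-0.135, 0.186, 0.015, 0.034]
[-0.128, 0.191, 0.015, 0.034]
[-0.121, 0.195, 0.015, 0.034]
[-0.114, 0.199, 0.015, 0.034]
[-0.106, 0.203, 0.015, 0.034]
[-0.099, 0.207, 0.015, 0.034]
{'fov_y': 70.3121125450121, 'cx': 283.5807115936967, 'cy': 209.39276548593045, 'D': array([-0.02588016,  0.        ,  0.        ,  0.        ,  0.        ]), 'eye': array([0.39212946, 0.26970462, 0.51533892]), 'attitude': array([[ 0.74876213, -0.63648069, -0.18506107],
       [ 0.66263574,  0.71185678,  0.23275266],
       [-0.01640559, -0.29690446,  0.95476625]])}
```

>>> step_arm --pt "100 -0.141 0.181 0.0 0.034" --pt "100 -0.135 0.186 0.0 0.034" --pt "100 -0.128 0.191 0.0 0.034" --pt "100 -0.121 0.195 0.0 0.034" --pt "100 -0.114 0.199 0.0 0.034"

```text
time_s: 1.77
ee_pos: [0.4562, 0.0295, 0.5369]
tool_rot: [[0.861, 0.508, -0.011], [0.508, -0.861, -0.013], [-0.016, 0.006, -1.0]]
force: [-0.0, 0.4, -0.4]
gripper_width: 1.001
```

>>> step_arm --pt "100 -0.1 0.18 0.0 0.034" --pt "100 0 0 0 0" --pt "100 0 0 0 0"

```text
time_s: 2.02
ee_pos: [0.4556, -0.012, 0.5372]
tool_rot: [[0.887, 0.462, -0.011], [0.462, -0.887, -0.014], [-0.016, 0.007, -1.0]]
force: [-0.0, 0.9, -0.6]
gripper_width: 1.003
```

```bash
python3 -c "
from h import *
import pickle
plan([-.026,-.2145],.50,26.8,loc=True)
m=imaging.camera_model('wrist');im=imaging.snapshot('wrist');cv2.imwrite('pics/w1.png',im);pickle.dump(m,open('w1.pkl','wb'))
"
```

```text
t 2.0167 p [ 0.4556 -0.012   0.5372] ang 27.49 F [-0.04  0.9  -0.6 ] w 1.003468927768718 n 7
[-0.036, 0.233, 0.035, 0.002]
[-0.035, 0.233, 0.035, 0.002]
[-0.035, 0.233, 0.035, 0.002]
[-0.034, 0.233, 0.035, 0.002]
[-0.034, 0.233, 0.035, 0.002]
[-0.034, 0.233, 0.035, 0.002]
[-0.033, 0.233, 0.035, 0.002]
```

View pics/w1.png

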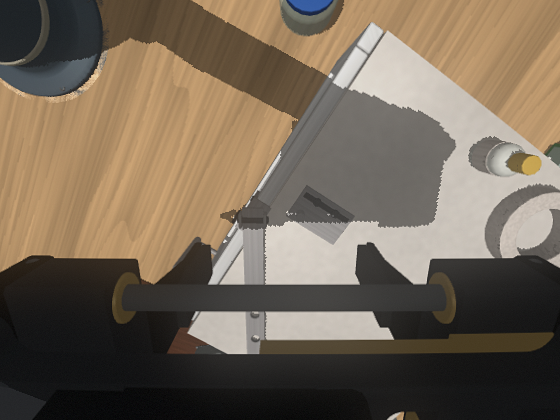

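The wrist view shows the plate around (320,213), the stay's pivot at (252,215) and the bottle at (500,158). I'll enlarge the plate.

```bash
python3 -c "
import cv2
a=cv2.imread('pics/w1.png')[178:250,275:365]
a=cv2.convertScaleAbs(a,alpha=1.7,beta=0)
cv2.imwrite('pics/w1c.png',cv2.resize(a,None,fx=8,fy=8,interpolation=cv2.INTER_CUBIC))"
```

```text
(no output)
```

View pics/w1c.png

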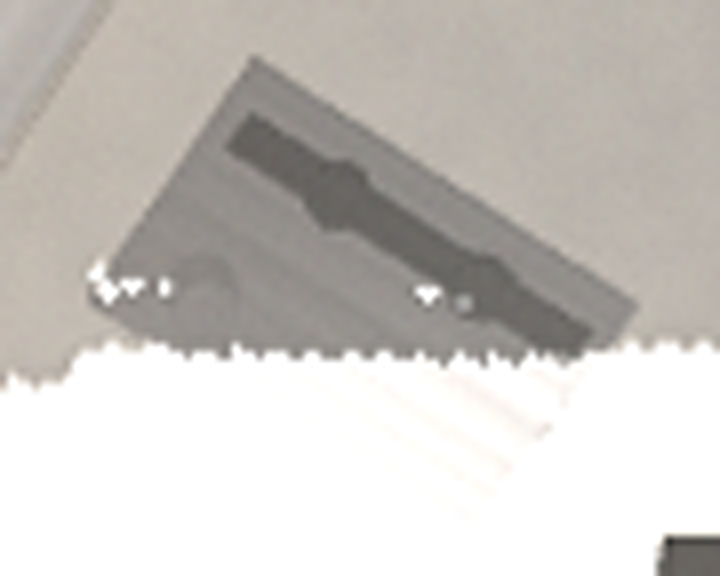

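>>> step_arm --pt "100 -0.036 0.233 0.03 0.002" --pt "100 -0.035 0.233 0.03 0.002" --pt "100 -0.035 0.233 0.03 0.002" --pt "100 -0.034 0.233 0.03 0.002" --pt "100 -0.034 0.233 0.03 0.002"

```text
time_s: 2.48
ee_pos: [0.5177, -0.1692, 0.5149]
tool_rot: [[0.876, 0.482, -0.009], [0.482, -0.876, -0.007], [-0.012, 0.002, -1.0]]
force: [-0.4, -0.0, 0.4]
gripper_width: 0.999
```

```bash
python3 -c "
from h import *
import pickle
m=pickle.load(open('w1.pkl','rb'))
f=lambda P,z:(ray(m,(np.array(P,float)+.5)/8-.5+[275,178],np.full(len(P),z))[:,:2]-T)@RC
print('pin',f([[207,288]],.256)); print('plate',f([[255,57],[637,305],[110,262]],.243))
plan([-.026,-.2145],.48,26.8,loc=True)
"
```

```text
pin [[-0.11341542  0.01119357]]
plate [[-0.12176014  0.03465743]
 [-0.0658645   0.0344821 ]
 [-0.12221422  0.00424003]]
t 2.4833 p [ 0.5177 -0.1692  0.5149] ang 28.83 F [-0.42 -0.02  0.4 ] w 0.998585389716353 n 3
[-0.048, 0.168, 0.078, 0.011]
[-0.046, 0.168, 0.078, 0.011]
[-0.044, 0.169, 0.078, 0.011]
```

>>> step_arm --pt "60 -0.048 0.168 0.08 0.011" --pt "60 -0.046 0.168 0.08 0.011" --pt "60 -0.044 0.17 0.08 0.011" --pt "60 0 0 0 0"

```text
time_s: 2.82
ee_pos: [0.5401, -0.2488, 0.4748]
tool_rot: [[0.891, 0.455, -0.012], [0.455, -0.891, -0.01], [-0.016, 0.004, -1.0]]
force: [-1.1, 0.8, -0.1]
gripper_width: 0.785
```

```bash
python3 -c "
from h import *
plan([-.026,-.2145],.435,26.8,loc=True)
m=imaging.camera_model('wrist');im=imaging.snapshot('wrist');cv2.imwrite('pics/w2.png',im)
"
```

```text
t 2.8167 p [ 0.5401 -0.2488  0.4748] ang 27.05 F [-1.1   0.75 -0.05] w 0.7854888632047681 n 2
[-0.01, -0.016, 0.133, 0.002]
[-0.01, -0.016, 0.133, 0.002]
```

View pics/w2.png

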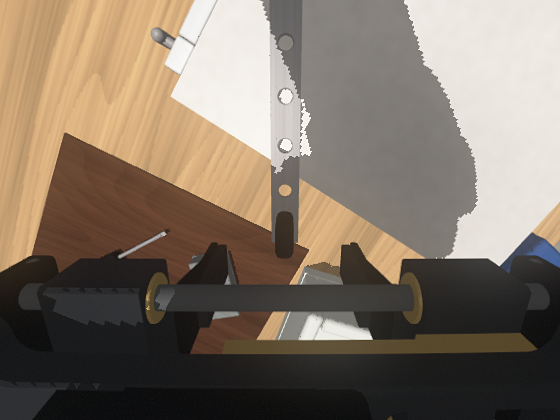

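The grip is centred between the open fingers at (285,235), square to the bar. I'll go down and pinch it.

```bash
python3 -c "
from h import *
m=imaging.camera_model('wrist')
g=ray(m,[[285,212],[285,257],[285,190]],[.281,.281,.247]);print((g[:,:2]-T)@RC)
"
```

```text
[[-0.03451033 -0.19559471]
 [-0.01806487 -0.22127235]
 [-0.03783354 -0.190971  ]]
```

>>> step_arm --pt "60 -0.01 -0.016 0.135 0" --pt "60 -0.01 -0.016 0.135 0" --pt "60 0 0 0 0"

```text
time_s: 3.12
ee_pos: [0.538, -0.2388, 0.4338]
tool_rot: [[0.886, 0.464, -0.01], [0.464, -0.886, -0.006], [-0.012, 0.0, -1.0]]
force: [-1.1, 0.4, -0.4]
gripper_width: 0.617
```

>>> step_arm --pt "0 0 -0.01 0 0" --pt "0 0 0 0 0" --pt "0 0 0 0 0" --pt "0 0 0 0 0" --pt "0 0 0 0 0"

```text
time_s: 3.53
ee_pos: [0.5401, -0.232, 0.4376]
tool_rot: [[0.881, 0.473, -0.005], [0.473, -0.881, -0.004], [-0.007, 0.001, -1.0]]
force: [-0.2, -0.8, 0.2]
gripper_width: 0.302
```

>>> step_arm --pt "0 0 0 0 0" --pt "0 0 0 0 0" --pt "0 0 0 0 0"

```text
time_s: 3.78
ee_pos: [0.5404, -0.2322, 0.4393]
tool_rot: [[0.881, 0.474, -0.003], [0.474, -0.881, -0.005], [-0.005, 0.003, -1.0]]
force: [0.0, 0.1, -0.5]
gripper_width: 0.136
```

```bash
cat >> h.py <<'E'
def grip(th,phi,lift,r=.23):
    """cabinet xy + TCP z + tool angle for door th rad, bar yaw phi deg (cabinet), lift deg"""
    a,p=np.radians(lift),np.radians(phi); rr=r*np.cos(a)-.022*np.sin(a)
    x=[-.148-.2*np.sin(th)+rr*np.cos(p), .18-.2*np.cos(th)+rr*np.sin(p)]
    z=.245+r*np.sin(a)+.022*np.cos(a)
    return np.array(x),z,phi+90-5.303
E
python3 -c "
from h import *
plan([-.026,-.2145],.435,26.8,loc=True)
from workcell import read_state
s=read_state();p=np.array(s['ee_pos']);R=np.array(s['tool_rot']);print('gp',p+R[:,2]*.164,'loc',RC.T@((p+R[:,2]*.164)[:2]-T)) 
for a in [(0,-57.8,0),(0,-57.8,10),(.2,-57.8,10),(.4,-57.8,10),(.6,-57.8,10),(.6,-30,10),(.6,-10,10),(.55,0,10)]:print(a,grip(*a))
"
```

```text
t 3.7833 p [ 0.5404 -0.2322  0.4393] ang 28.28 F [ 0.03  0.14 -0.47] w 0.13554994094071204 n 1
[-0.074, 0.063, 0.029, 0.025]
gp [ 0.53991645 -0.23297389  0.2752928 ] loc [-0.0223509  -0.20123092]
(0, -57.8, 0) (array([-0.02543846, -0.21462443]), np.float64(0.267), 26.897000000000002)
(0, -57.8, 10) (array([-0.02933617, -0.20843497]), np.float64(0.30660485142966254), 26.897000000000002)
(0.2, -57.8, 10) (array([-0.06907003, -0.20444828]), np.float64(0.30660485142966254), 26.897000000000002)
(0.4, -57.8, 10) (array([-0.10721984, -0.19264717]), np.float64(0.30660485142966254), 26.897000000000002)
(0.6, -57.8, 10) (array([-0.14226466, -0.17350209]), np.float64(0.30660485142966254), 26.897000000000002)
(0.6, -30, 10) (array([-0.06807717, -0.09640988]), np.float64(0.30660485142966254), 54.697)
(0.6, -10, 10) (array([-0.04162606, -0.02373606]), np.float64(0.30660485142966254), 74.697)
(0.55, 0, 10) (array([-0.02985192,  0.0094951 ]), np.float64(0.30660485142966254), 84.697)
```

The pinch is about 10 mm short along the bar because the arm crept during closing. I'll reopen a little, shift out and pinch again.

>>> step_arm --pt "30 0 0 0 0" --pt "30 0 0 0 0" --pt "30 0 0.06 0.03 0.01" --pt "30 0 0.04 0.02 0.01" --pt "30 0 0 0 0"

```text
time_s: 4.2
ee_pos: [0.5479, -0.2471, 0.4316]
tool_rot: [[0.892, 0.453, -0.001], [0.453, -0.892, -0.005], [-0.004, 0.004, -1.0]]
force: [0.8, 0.6, 1.1]
gripper_width: 0.289
```

```bash
python3 -c "
from h import *
plan([-.026,-.2145],.435,26.8,loc=True)
"
```

```text
t 4.2 p [ 0.5479 -0.2471  0.4316] ang 26.94 F [0.8  0.61 1.11] w 0.2890784447748031 n 1
[-0.072, -0.046, -0.023, 0.002]
```

>>> step_arm --pt "0 0 -0.03 -0.015 0" --pt "0 0 -0.01 -0.01 0" --pt "0 0 0 0 0" --pt "0 0 0 0 0" --pt "0 0 0 0 0"

```text
time_s: 4.62
ee_pos: [0.5446, -0.2427, 0.4349]
tool_rot: [[0.892, 0.453, -0.004], [0.453, -0.892, -0.007], [-0.007, 0.004, -1.0]]
force: [0.1, -1.3, -0.7]
gripper_width: 0.141
```

```bash
cat >> h.py <<'E'
def solve(r=.23):
    """from the gripped pose: door angle, bar yaw, lift, middle hole in cabinet xy"""
    from workcell import read_state
    from scipy.optimize import least_squares
    s=read_state();p=np.array(s['ee_pos']);R=np.array(s['tool_rot']);g=p+R[:,2]*.164
    l=RC.T@(g[:2]-T); phi=np.degrees(np.arctan2(R[1,0],R[0,0]))-90+5.303
    print('t',s['time_s'],'gp loc',l.round(4),g[2].round(4),'toolphi',phi.round(2),'F',np.array(s['force']).round(2),'w',round(s['gripper_width'],3))
    return l,g[2],phi
E
python3 -c "
from h import *
plan([-.026,-.2145],.435,26.8,loc=True);solve()
"
```

```text
t 4.6167 p [ 0.5446 -0.2427  0.4349] ang 26.93 F [ 0.06 -1.28 -0.68] w 0.14090301351354131 n 1
[-0.066, -0.01, -0.001, 0.002]
t 4.6167 gp loc [-0.0174 -0.2117] 0.2709 toolphi -57.77 F [ 0.06 -1.28 -0.68] w 0.141
```

>>> step_arm --pt "0 0 -0.01 -0.09 -0.01" --pt "0 0 -0.015 -0.09 -0.01" --pt "0 0 -0.02 -0.09 -0.01" --pt "0 0 0 0 0"

```text
time_s: 4.95
ee_pos: [0.5411, -0.236, 0.476]
tool_rot: [[0.876, 0.482, -0.006], [0.482, -0.876, -0.008], [-0.009, 0.004, -1.0]]
force: [0.8, -1.1, -0.7]
gripper_width: 0.138
```

```bash
python3 -c "
from h import *
solve()
for th,ph in ((.2,-56),(.4,-54),(.62,-50)):
  x,z,a=grip(th,ph,11,.232); print(x,z+.168); plan(x,z+.164,a,loc=True,v=.2)
"
```

```text
t 4.95 gp loc [-0.0217 -0.2054] 0.312 toolphi -55.91 F [ 0.8  -1.15 -0.67] w 0.138
[-0.06273205 -0.20133613] 0.47886348496320696
t 4.95 p [ 0.5411 -0.236   0.476 ] ang 28.79 F [ 0.8  -1.15 -0.67] w 0.13774424704500696 n 2
[-0.11, -0.086, 0.004, 0.001]
[-0.11, -0.086, 0.004, 0.001]
[-0.09449032 -0.18505962] 0.47886348496320696
t 4.95 p [ 0.5411 -0.236   0.476 ] ang 28.79 F [ 0.8  -1.15 -0.67] w 0.13774424704500696 n 3
[-0.112, -0.127, 0.003, -0.011]
[-0.11, -0.128, 0.003, -0.011]
[-0.109, -0.129, 0.003, -0.011]
[-0.12051848 -0.15401704] 0.47886348496320696
t 4.95 p [ 0.5411 -0.236   0.476 ] ang 28.79 F [ 0.8  -1.15 -0.67] w 0.13774424704500696 n 4
[-0.091, -0.162, 0.002, -0.025]
[-0.086, -0.164, 0.002, -0.025]
[-0.082, -0.167, 0.002, -0.025]
[-0.078, -0.169, 0.002, -0.025]
```

>>> step_arm --pt "0 -0.08 -0.09 -0.005 0" --pt "0 -0.08 -0.09 0 -0.01" --pt "0 -0.08 -0.1 0 -0.01" --pt "0 -0.08 -0.1 0 -0.01" --pt "0 0 0 0 0"

```text
time_s: 5.37
ee_pos: [0.4703, -0.211, 0.4782]
tool_rot: [[0.862, 0.507, 0.005], [0.507, -0.862, -0.016], [-0.004, 0.016, -1.0]]
force: [0.8, 1.9, -1.7]
gripper_width: 0.135
```

```bash
python3 -c "
from h import *
solve()
x,z,a=grip(.62,-50,11,.232); print(x,z+.164); plan(x,z+.164,a,loc=True,v=.15)
"
```

```text
t 5.3667 gp loc [-0.0927 -0.1883] 0.3143 toolphi -54.21 F [ 0.76  1.89 -1.69] w 0.135
[-0.12051848 -0.15401704] 0.47486348496320696
t 5.3667 p [ 0.4703 -0.211   0.4782] ang 30.49 F [ 0.76  1.89 -1.69] w 0.13505811513546645 n 2
[-0.01, -0.138, 0.011, -0.035]
[-0.005, -0.139, 0.011, -0.035]
```

>>> step_arm --pt "0 -0.01 -0.09 0.005 -0.025" --pt "0 -0.01 -0.09 0.005 -0.025" --pt "0 0 -0.09 0.005 -0.025" --pt "0 0 0 0 0"

```text
time_s: 5.7
ee_pos: [0.446, -0.1772, 0.4767]
tool_rot: [[0.821, 0.571, 0.014], [0.571, -0.821, -0.013], [0.004, 0.018, -1.0]]
force: [-0.0, 0.3, -0.3]
gripper_width: 0.136
```

```bash
python3 -c "
from h import *
solve()
for th,ph in ((.62,-25),(.62,-10)):
  x,z,a=grip(th,ph,11,.232); print(x,z+.164); plan(x,z+.164,a,loc=True,v=.2,n=5)
cv2.imwrite('pics/s3.png',imaging.snapshot('scene'))
"
```

```text
t 5.7 gp loc [-0.1186 -0.1563] 0.3127 toolphi -49.85 F [-0.    0.35 -0.35] w 0.136
[-0.06161125 -0.07724765] 0.47486348496320696
t 5.7 p [ 0.446  -0.1772  0.4767] ang 34.85 F [-0.    0.35 -0.35] w 0.13649352628043765 n 5
[0.127, -0.028, 0.002, -0.083]
[0.129, -0.016, 0.002, -0.083]
[0.13, -0.005, 0.002, -0.083]
[0.13, 0.006, 0.002, -0.083]
[0.129, 0.017, 0.002, -0.083]
[-0.04406339 -0.02159295] 0.47486348496320696
t 5.7 p [ 0.446  -0.1772  0.4767] ang 34.85 F [-0.    0.35 -0.35] w 0.13649352628043765 n 5
[0.193, -0.069, 0.002, -0.133]
[0.2, -0.042, 0.002, -0.133]
[0.204, -0.014, 0.002, -0.133]
[0.204, 0.015, 0.002, -0.133]
[0.2, 0.043, 0.002, -0.133]
```

View pics/s3.png

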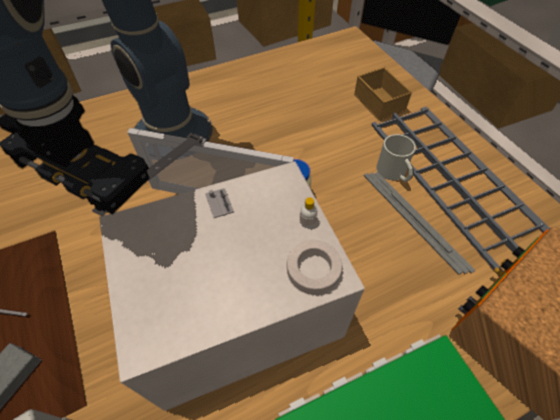

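The door is open at about 0.6 rad with the stay lifted in the gripper, and the objects are untouched. Next I'll swing the bar over the pin.

>>> step_arm --pt "0 0.127 -0.028 0 -0.083" --pt "0 0.129 -0.016 0 -0.083" --pt "0 0.13 -0.005 0 -0.083" --pt "0 0.13 0.006 0 -0.083" --pt "0 0.129 0.017 0 -0.083"

```text
time_s: 6.17
ee_pos: [0.5162, -0.1113, 0.4797]
tool_rot: [[0.504, 0.863, 0.026], [0.864, -0.504, -0.017], [-0.002, 0.031, -1.0]]
force: [1.0, -0.2, 0.5]
gripper_width: 0.138
```

```bash
python3 -c "
from h import *
solve()
# final: hole (140) over pin at lift 11 -> solve th,phi for pin
from scipy.optimize import fsolve
for px in (-.113,):
  for L in (11,6,5,4,0):
    f=lambda v:[-.148-.2*np.sin(v[0])+(.14*np.cos(np.radians(L))+.002*np.sin(np.radians(L)))*np.cos(v[1])-px,.18-.2*np.cos(v[0])+(.14*np.cos(np.radians(L))+.002*np.sin(np.radians(L)))*np.sin(v[1])-.0105]
    v=fsolve(f,[.55,0]); x,z,a=grip(v[0],np.degrees(v[1]),L,.232);print(L,v[0],np.degrees(v[1]),x,z+.168,a)
    if L==11: plan(x,z+.164,a,loc=True,n=5)
"
```

```text
t 6.1667 gp loc [-0.0527 -0.0846] 0.3158 toolphi -24.96 F [ 0.95 -0.17  0.46] w 0.138
11 0.5398064925233808 0.8571776325149943 [-0.02727931  0.01178253] 0.47886348496320696 85.55417763251499
t 6.1667 p [ 0.5162 -0.1113  0.4797] ang 59.74 F [ 0.95 -0.17  0.46] w 0.13809691132446245 n 5
[0.131, -0.017, 0.006, -0.086]
[0.132, -0.005, 0.006, -0.086]
[0.131, 0.007, 0.006, -0.086]
[0.13, 0.019, 0.006, -0.086]
[0.128, 0.03, 0.006, -0.086]
6 0.5494171488544114 0.43793607210692886 [-0.02401527  0.01118016] 0.4591300851761976 85.13493607210692
5 0.5505921110787495 0.3869119968667874 [-0.02344387  0.01110477] 0.45513641567547514 85.08391199686679
4 0.5515166349653563 0.3467983196851078 [-0.02289991  0.01104536] 0.4511299110143532 85.04379831968511
0 0.552704188244365 0.29531701705154334 [-0.02100122  0.01097419] 0.43500000000000005 84.99231701705155
```

>>> step_arm --pt "0 0.131 -0.017 0 -0.086" --pt "0 0.132 -0.005 0 -0.086" --pt "0 0.131 0.007 0.01 -0.086" --pt "0 0.11 0.019 0.01 -0.075" --pt "0 0.05 0.01 0.01 -0.04"

```text
time_s: 6.58
ee_pos: [0.5572, -0.0315, 0.4754]
tool_rot: [[0.12, 0.992, 0.033], [0.993, -0.119, -0.02], [-0.016, 0.035, -0.999]]
force: [-0.4, -0.4, 1.0]
gripper_width: 0.138
```

>>> step_arm --pt "0 0 0 0 0" --pt "0 0 0 0 0"

```text
time_s: 6.75
ee_pos: [0.5593, -0.0303, 0.4747]
tool_rot: [[0.117, 0.993, 0.032], [0.993, -0.116, -0.022], [-0.018, 0.035, -0.999]]
force: [-0.3, -1.6, 1.4]
gripper_width: 0.139
```

```bash
python3 -c "
from h import *
import pickle
solve(); plan([-.024,.0112],.459,85.1,loc=True,n=3)
pickle.dump(imaging.camera_model('wrist'),open('w4.pkl','wb'))
im=imaging.snapshot('wrist');cv2.imwrite('pics/w4.png',cv2.resize(im[0:300,180:400],None,fx=2,fy=2,interpolation=cv2.INTER_CUBIC))
"
```

```text
t 6.75 gp loc [-0.0162 -0.0008] 0.3108 toolphi -1.4 F [-0.32 -1.59  1.39] w 0.139
t 6.75 p [ 0.5593 -0.0303  0.4747] ang 83.3 F [-0.32 -1.59  1.39] w 0.1387259609366191 n 3
[0.02, -0.005, 0.035, -0.01]
[0.02, -0.005, 0.035, -0.01]
[0.02, -0.005, 0.035, -0.01]
```

View pics/w4.png

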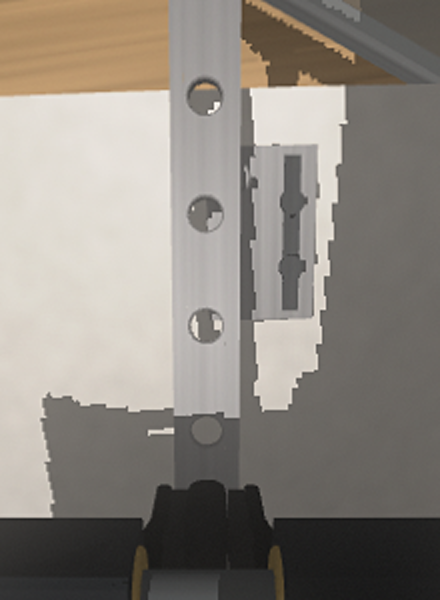

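```bash
python3 -c "
from h import *
import pickle
m=pickle.load(open('w4.pkl','rb'))
f=lambda P,z:(ray(m,(np.array(P,float)+.5)/2-.5+[180,0],np.array(z))[:,:2]-T)@RC
L=np.radians(9.9); r=np.array([108,140,172,204])/1e3
h=f([[205,97],[205,213],[206,325],[206,431]],.247+r*np.sin(L));print(h, np.linalg.norm(np.diff(h,axis=0),axis=1),np.degrees(np.arctan2(*(h[3]-h[0])[::-1])))
print('plate right corners',f([[317,145],[313,318]],[.243,.243]),'spot',f([[250,183]],[.256]))
"
```

```text
[[-0.13231613 -0.00094699]
 [-0.10132352 -0.00159615]
 [-0.06991145 -0.00196159]
 [-0.03856282 -0.00261416]] [0.03099941 0.03141419 0.03135542] -1.0187563402069615
plate right corners [[-0.12129338  0.03421968]
 [-0.06563602  0.03468282]] spot [[-0.10975867  0.01208476]]
```

The wrist view shows four holes at rows 97, 213, 325 and 431 of the enlarged picture; the middle one is at (205,213). It is about 12 mm too far in +x and 13 mm short in y, so I'll correct and lower to just above the pin.

>>> step_arm --pt "0 0.033 -0.022 0.02 -0.01" --pt "0 0.033 -0.022 0.02 -0.01" --pt "0 0.033 -0.022 0.02 0" --pt "0 0 0 0 0" --pt "0 0 0 0 0"

```text
time_s: 7.22
ee_pos: [0.5497, -0.0176, 0.4644]
tool_rot: [[0.102, 0.994, 0.032], [0.995, -0.101, -0.024], [-0.021, 0.035, -0.999]]
force: [0.7, -1.7, 0.9]
gripper_width: 0.133
```

```bash
python3 -c "
from h import *
import pickle
solve()
pickle.dump(imaging.camera_model('wrist'),open('w5.pkl','wb'))
im=imaging.snapshot('wrist');cv2.imwrite('pics/w5.png',cv2.resize(im[0:240,220:360],None,fx=2.5,fy=2.5,interpolation=cv2.INTER_CUBIC))
"
```

```text
t 7.2167 gp loc [-0.0269  0.0107] 0.3005 toolphi -0.56 F [ 0.68 -1.7   0.91] w 0.133
```

View pics/w5.png

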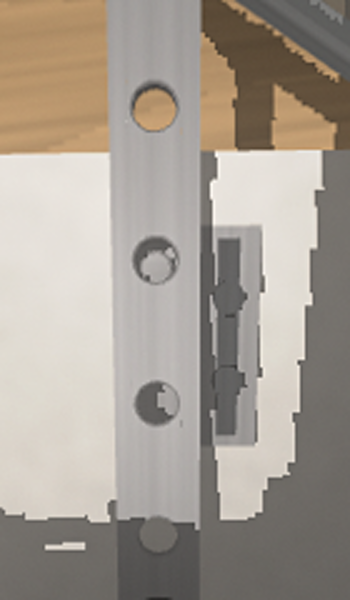

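The middle hole is at (155,260) and the pin's top shows through it at about (157,266).

```bash
cat > m5.py <<'E'
from h import *
import pickle,sys
def meas(pk,hole,pin,zg,s=2.5,off=(220,0)):
    m=pickle.load(open(pk,'rb'));sl=(zg-.271)/.232
    f=lambda P,z:((ray(m,[(np.array(P,float)+.5)/s-.5+off],[z])[:,:2]-T)@RC)[0]
    h=f(hole,.247+.14*sl);p=f(pin,.256); print('hole',h,'pin',p,'move',(p-h)*1e3,'mm')
meas('w5.pkl',(155,260),(157,266),.3005)
E
python3 m5.py; python3 -c "
import cv2
a=cv2.imread('pics/w5.png')[220:310,100:210]
cv2.imwrite('pics/w5c.png',cv2.resize(a,None,fx=5,fy=5,interpolation=cv2.INTER_CUBIC))"
```

```text
hole [-0.11338531  0.00838555] pin [-0.11210359  0.00860986] move [1.28171558 0.2243067 ] mm
```

View pics/w5c.png

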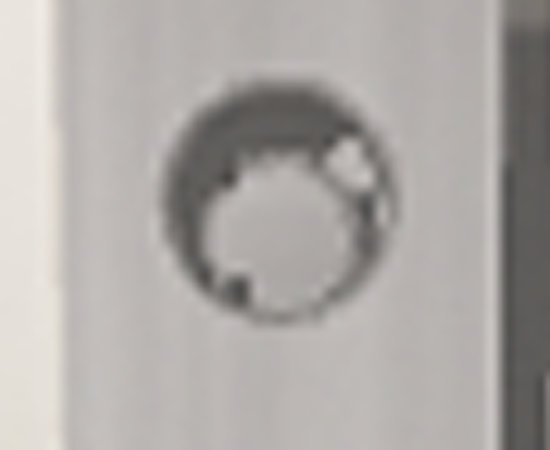

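>>> step_arm --pt "0 0 0.009 0.01 0" --pt "0 0 0.002 0.01 0" --pt "0 0 0.001 0.01 0" --pt "0 0 0 0 0"

```text
time_s: 7.6
ee_pos: [0.5515, -0.0184, 0.4598]
tool_rot: [[0.103, 0.994, 0.032], [0.994, -0.102, -0.024], [-0.021, 0.034, -0.999]]
force: [0.7, -1.1, 0.3]
gripper_width: 0.136
```

```bash
python3 -c "
from m5 import *
meas('w5.pkl',(155.6,259.6),(155.2,265.8),.3005)
solve()
pickle.dump(imaging.camera_model('wrist'),open('w6.pkl','wb'))
im=imaging.snapshot('wrist');cv2.imwrite('pics/w6raw.png',im);cv2.imwrite('pics/w6.png',cv2.resize(im[70:150,240:330],None,fx=7,fy=7,interpolation=cv2.INTER_CUBIC))
"
```

```text
hole [-0.11338531  0.00838555] pin [-0.11210359  0.00860986] move [1.28171558 0.2243067 ] mm
hole [-0.1134692   0.00852119] pin [-0.11215236  0.00818507] move [ 1.31684411 -0.33611941] mm
t 7.6 gp loc [-0.025   0.0101] 0.2959 toolphi -0.6 F [ 0.68 -1.07  0.3 ] w 0.136
```

View pics/w6.png

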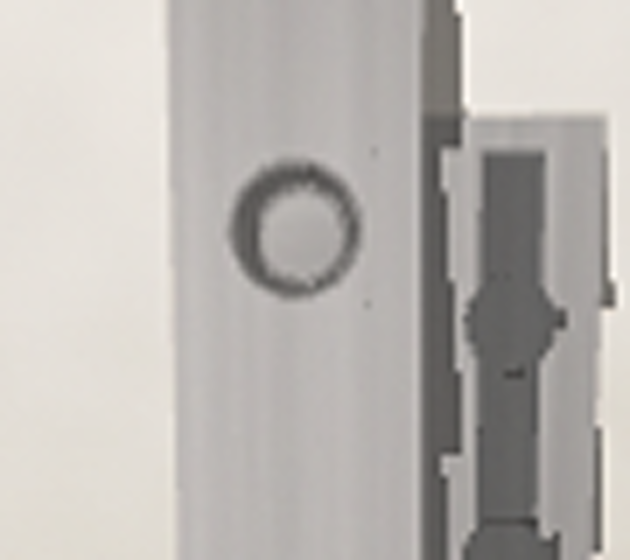

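The pin, at (302,234), now sits almost concentric in the hole, at (295,228).

```bash
python3 -c "
from m5 import *
meas('w6.pkl',(295,228),(302,234),.2959,7,(240,70))
"
```

```text
hole [-0.11338531  0.00838555] pin [-0.11210359  0.00860986] move [1.28171558 0.2243067 ] mm
hole [-0.11230735  0.00788392] pin [-0.11191053  0.00829375] move [0.39681962 0.4098351 ] mm
```

>>> step_arm --pt "0 0.004 0.002 0.01 0" --pt "0 0 0.001 0.01 0" --pt "0 0 0 0.005 0" --pt "0 0 0 0 0"

```text
time_s: 7.98
ee_pos: [0.5524, -0.0182, 0.4558]
tool_rot: [[0.103, 0.994, 0.032], [0.994, -0.102, -0.024], [-0.021, 0.035, -0.999]]
force: [0.3, -1.2, 0.4]
gripper_width: 0.138
```

```bash
python3 -c "
from h import *
solve()"
```

```text
t 7.9833 gp loc [-0.0241  0.0103] 0.2919 toolphi -0.61 F [ 0.32 -1.23  0.42] w 0.138
```

>>> step_arm --pt "0 0.002 0.001 0.01 0" --pt "0 0 0.001 0.01 0" --pt "0 0 0 0 0"

```text
time_s: 8.23
ee_pos: [0.5529, -0.018, 0.4525]
tool_rot: [[0.103, 0.994, 0.033], [0.994, -0.102, -0.025], [-0.021, 0.035, -0.999]]
force: [-0.2, -1.1, 1.6]
gripper_width: 0.135
```

```bash
python3 -c "
from h import *
solve()"
```

```text
t 8.2333 gp loc [-0.0236  0.0105] 0.2886 toolphi -0.6 F [-0.18 -1.09  1.57] w 0.135
```

>>> step_arm --pt "0 0 0.001 0.01 0" --pt "0 0 0.001 0.01 0" --pt "0 0 0 0 0"

```text
time_s: 8.48
ee_pos: [0.5534, -0.0181, 0.4492]
tool_rot: [[0.103, 0.994, 0.033], [0.994, -0.102, -0.025], [-0.021, 0.035, -0.999]]
force: [-0.2, -1.4, 1.6]
gripper_width: 0.136
```

```bash
python3 -c "
from h import *
solve()
im=imaging.snapshot('wrist');cv2.imwrite('pics/w7raw.png',im);cv2.imwrite('pics/w7.png',cv2.resize(im[70:150,240:330],None,fx=7,fy=7,interpolation=cv2.INTER_CUBIC))"
```

```text
t 8.4833 gp loc [-0.0231  0.0104] 0.2853 toolphi -0.61 F [-0.24 -1.38  1.59] w 0.136
```

>>> step_arm --pt "0 0 0.001 0.01 0" --pt "0 0 0.001 0.01 0" --pt "0 0 0.001 0.01 0" --pt "0 0 0 0 0"

```text
time_s: 8.87
ee_pos: [0.554, -0.0183, 0.4444]
tool_rot: [[0.103, 0.994, 0.033], [0.994, -0.102, -0.024], [-0.021, 0.035, -0.999]]
force: [-0.2, -1.7, 1.3]
gripper_width: 0.133
```

```bash
python3 -c "
from h import *
solve()"
```

```text
t 8.8667 gp loc [-0.0225  0.0104] 0.2805 toolphi -0.6 F [-0.18 -1.72  1.26] w 0.133
```

>>> step_arm --pt "0 0 0.0005 0.01 0" --pt "0 0 0.0005 0.01 0" --pt "0 0 0 0.01 0" --pt "0 0 0 0 0"

```text
time_s: 9.2
ee_pos: [0.5544, -0.0184, 0.4394]
tool_rot: [[0.103, 0.994, 0.033], [0.994, -0.102, -0.024], [-0.021, 0.035, -0.999]]
force: [-0.4, -0.1, 0.6]
gripper_width: 0.132
```

```bash
python3 -c "
from h import *
solve()"
```

```text
t 9.2 gp loc [-0.0221  0.0103] 0.2756 toolphi -0.61 F [-0.39 -0.15  0.55] w 0.132
```

>>> step_arm --pt "0 0 0.0005 0.01 0" --pt "0 0 0 0.01 0" --pt "0 0 0 0 0"

```text
time_s: 9.45
ee_pos: [0.5546, -0.0184, 0.4361]
tool_rot: [[0.103, 0.994, 0.033], [0.994, -0.102, -0.024], [-0.021, 0.035, -0.999]]
force: [-0.5, -0.5, 0.8]
gripper_width: 0.133
```

```bash
python3 -c "
from h import *
solve()
im=imaging.snapshot('wrist');t=imaging.snapshot('scene')
a=cv2.resize(im[60:200,220:350],(520,560),interpolation=cv2.INTER_CUBIC);cv2.imwrite('pics/w8.png',a)
"
```

```text
t 9.45 gp loc [-0.0218  0.0103] 0.2723 toolphi -0.61 F [-0.49 -0.46  0.8 ] w 0.133
```

View pics/w8.png

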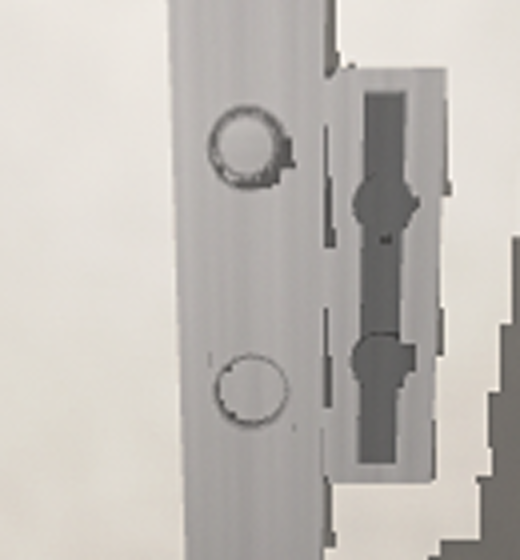

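The pin stands up through the middle hole at (247,147) and throws its shadow on the bar, so the hole is on. I'll release and withdraw.

>>> step_arm --pt "40 0 0 0 0" --pt "40 0 0 0 0" --pt "40 0 0 0 0" --pt "40 0 0 0 0" --pt "40 0 0 0 0"

```text
time_s: 9.97
ee_pos: [0.555, -0.0176, 0.4365]
tool_rot: [[0.104, 0.994, 0.035], [0.994, -0.104, -0.023], [-0.019, 0.038, -0.999]]
force: [0.5, 0.3, 0.3]
gripper_width: 0.375
```

>>> step_arm --pt "40 0 0 -0.05 0" --pt "40 0 0 -0.1 0" --pt "40 0 0 -0.15 0" --pt "40 0 0 -0.2 0" --pt "40 0 0 -0.2 0"

```text
time_s: 10.38
ee_pos: [0.5502, -0.0144, 0.5398]
tool_rot: [[0.105, 0.994, 0.021], [0.994, -0.105, -0.025], [-0.023, 0.023, -0.999]]
force: [0.9, -0.0, -0.1]
gripper_width: 0.4
```

>>> step_arm --pt "40 0 0.15 -0.1 0" --pt "40 0 0.2 0 0" --pt "40 0 0.2 0 0" --pt "40 0 0 0 0" --pt "40 0 0 0 0"

```text
time_s: 10.8
ee_pos: [0.6339, -0.0231, 0.5711]
tool_rot: [[0.103, 0.994, 0.04], [0.995, -0.102, -0.021], [-0.017, 0.042, -0.999]]
force: [-0.6, -0.3, -0.4]
gripper_width: 0.401
```

```bash
python3 -c "
from h import *
solve()
a=imaging.snapshot('top');w=imaging.snapshot('scene')
A=cv2.resize(a[90:310,240:480],None,fx=1.8,fy=1.8,interpolation=cv2.INTER_CUBIC);B=cv2.resize(w[120:340,60:260],None,fx=1.8,fy=1.8,interpolation=cv2.INTER_CUBIC)
cv2.imwrite('pics/f.png',np.hstack([A,B]));print(A.shape,B.shape)
"
```

```text
t 10.8 gp loc [0.0587 0.0136] 0.4072 toolphi -0.62 F [-0.64 -0.33 -0.36] w 0.401
(396, 432, 3) (396, 360, 3)
```

No more pictures can be viewed, so I'll check by numbers: clear the arm from the view, then locate the black grip by its dark pixels in the top camera.

>>> step_arm --pt "40 -0.25 0 0 0" --pt "40 -0.25 0 0 0" --pt "40 -0.25 0 0 0" --pt "40 -0.25 0 0 0" --pt "40 -0.25 0 0 0"

```text
time_s: 11.32
ee_pos: [0.6138, -0.201, 0.572]
tool_rot: [[0.076, 0.996, 0.037], [0.997, -0.076, -0.008], [-0.005, 0.037, -0.999]]
force: [0.4, -0.7, 0.1]
gripper_width: 0.404
```

>>> step_arm --pt "40 -0.15 0 0 0" --pt "40 0 0 0 0" --pt "40 0 0 0 0" --pt "40 0 0 0 0" --pt "40 0 0 0 0"

```text
time_s: 11.73
ee_pos: [0.6039, -0.2333, 0.5737]
tool_rot: [[0.092, 0.995, 0.036], [0.996, -0.092, -0.01], [-0.007, 0.036, -0.999]]
force: [0.3, -1.0, -0.3]
gripper_width: 0.401
```

```bash
cat > chk.py <<'E'
from h import *
def proj(m,P):
    f=210/np.tan(np.radians(m['fov_y']/2));c=(np.array(P)-m['eye'])@np.array(m['attitude'])
    K=np.array([[f,0,m['cx']],[0,f,m['cy']],[0,0,1.]])
    return cv2.projectPoints(np.c_[c[:,0],-c[:,1],-c[:,2]],np.zeros(3),np.zeros(3),K,np.array(m['D']))[0][:,0]
x,z,a=grip(.5527,.3,0,.23)
for n in('top','scene'):
    im=imaging.snapshot(n);cv2.imwrite(f'pics/end_{n}.png',im);m=imaging.camera_model(n)
    e=proj(m,[[*(RC@x+T),.264]])[0]; u,v=e.round().astype(int)
    g=cv2.cvtColor(im,cv2.COLOR_BGR2GRAY)[v-20:v+21,u-20:u+21]
    k=(g<50).astype(np.uint8);N,_,st,c=cv2.connectedComponentsWithStats(k)
    print(n,'expected',e,'dark blobs',[(int(st[i][4]),(c[i]+[u-20,v-20]).round(1)) for i in range(1,N) if st[i][4]>8])
a,b=cv2.imread('pics/end_top.png'),cv2.imread('pics/top0.png')
for nm,(x0,y0,x1,y1) in dict(tape=(272,103,320,150),bottle=(268,155,290,178),jar=(218,260,258,300)).items():
    print(nm,'mean change',cv2.absdiff(a,b)[y0:y1,x0:x1].mean())
E
python3 chk.py
```

```text
top expected [347.34843877 182.59064218] dark blobs [(51, array([347. , 181.9]))]
scene expected [225.3711081  229.22359092] dark blobs [(138, array([225.3, 230. ]))]
tape mean change 13.357860520094563
bottle mean change 12.919631093544137
jar mean change 9.310416666666667
```

```bash
python3 - <<'E'
import cv2,numpy as np
for f in('top0','end_top'):
    im=cv2.imread(f'pics/{f}.png');h=cv2.cvtColor(im,cv2.COLOR_BGR2HSV)
    for nm,lo,hi,(x0,y0,x1,y1) in(('jar',(100,120,40),(130,255,255),(210,250,270,310)),('cap',(18,120,80),(35,255,255),(262,150,295,180))):
        m=cv2.inRange(h,lo,hi)[y0:y1,x0:x1];ys,xs=np.nonzero(m);print(f,nm,len(xs),xs.mean()+x0,ys.mean()+y0)
a,b=[cv2.Canny(cv2.imread(f'pics/{f}.png',0)[100:155,268:325],60,150) for f in('top0','end_top')]
print('tape edge shift',cv2.phaseCorrelate(a.astype(np.float32),b.astype(np.float32)))
E
python3 chk.py | head -2
```

```text
top0 jar 729 237.04526748971193 280.6694101508916
top0 cap 52 277.5576923076923 163.78846153846155
end_top jar 732 237.0983606557377 280.6844262295082
end_top cap 52 277.5576923076923 163.78846153846155
tape edge shift ((-0.10090394949215309, -0.04158613848091264), 0.9193672095404731)
top expected [347.34843877 182.59064218] dark blobs [(53, array([347., 182.]))]
scene expected [225.3711081  229.22359092] dark blobs [(138, array([225.3, 230. ]))]
```

```bash
python3 -c "
from workcell import bot
print(bot.sign_off())"
```

```text
the job is handed in; nothing more can be done
None
```

The drying cabinet's door is held open at about 0.55 rad, with the middle hole of the stay down over the pin. I handed the job in at about 12 s of the 72 s allowed; sign-off gave no verdict.

I gripped the thumb grip, lifted the stay about 11°, drew the door open and swung the bar over the pin. I lined up the hole with the wrist camera and lowered it in small steps. Sampled wrist force stayed under about 2.5 N throughout.

**Last checks**
- **Seating:** the last wrist picture before letting go showed the pin standing up through the middle hole. The grip was then about 1 mm above its seated height.
- **Holding after release:** about 1.8 s after letting go, the grip was within 1 pixel of its calculated seated position in both the top and scene cameras. A second reading about 0.1 s later was the same. I did not measure the door angle or hole height directly.
- **Other objects:** the jar, glue bottle and tape roll had shifted 0.1 pixel or less.

**What went wrong or disagreed**
- The first pinch was about 10 mm short along the bar, so I reopened and gripped again.
- The wrist camera put the pin 1 to 2 mm off its nominal y, within the calibration error, so I trusted the view of the pin through the hole.
- The final overview picture could not be viewed because the 12-picture limit was reached. I checked with image measurements instead.

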